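Turn the condiment row round on the serving rack

ROBOT

A 6-joint arm with a two-finger parallel gripper is mounted at the origin on the work surface. World frame = base frame: x ahead of the robot, y to its left, z up, the work surface at z = 0. Lengths are in m, angles in rad, forces in N, time in s.
With the tool pointing down it reaches from about 0.3 to 0.775 m from the base axis. Payload 14.6 kg.
Tool frame: the origin (TCP) lies midway between the tips of the shut fingers; the grasp point (between the pads) lies 19 mm behind it (ctrl.hold_point_z is the distance from the TCP to the grasp point, in m); z points along the fingers, x is the direction in which the jaws open and shut, and the axes are right-handed (so a half turn about z gives the same grasp; the last joint's range is limited). The gripper opens to 94 mm and grips with 3 to 60 N. Pads are 16 mm wide; open, the fingers measure 119 mm over their backs; the gripper's body (75 mm by 177 mm) begins 78 mm behind the grasp point.
Start: joints at [1.177, 0.3, 1.521, -0, 1.321, -0.067], TCP at [0.177, 0.521, 0.205] pointing down, gripper open.
Joint ranges: [-3.03, 3.03], [-0.79, 2.21], [0.23, 2.52], [-1.04, 4.18], [0, 3.07], [-2.55, 2.55]. Speed limits (rad/s): [2.22, 2.22, 2.57, 3.14, 3.14, 3.14].

INTERFACE

Orientations are given as [roll, pitch, yaw] about the fixed x, y, z axes, in that order (R = Rz(yaw) Ry(pitch) Rx(roll)).
In Python, from station import ctrl, viewer, ticket, nets gives the robot as it stands.
- The arm moves only by the tool carry_out, never from a script. Its argument "commands" is one flat list of numbers, 7 for each row, row after row: the closure, from -1 (fully open) to 1 (shut), so that 0 is half open, then the shift along the world's x, y, z in cm, then the turn, a rotation vector about the world's x, y, z in rad. In form: [gripper, tx, ty, tz, ax, ay, az, gripper, tx, ty, tz, ax, ay, az, ...]. A call has 1 to 12 rows; each row is the pose to reach, as a shift and turn from the pose measured when the call began; what a row does not reach only later rows make up. A row lasts 1/12 s, in which the tool goes at most 41.7 mm and 7.16 degrees, less where a joint would pass 70% of its speed; a pose out of reach is approached as far as the arm can. A call with a gripper value outside its range is refused whole. The fingers move at their own pace and stop on an object; "force" is the grip in N (left out, the last holds). Time passes only in rows, so rows that repeat a pose let the fingers close. It gives the time, the measured TCP pose, the force and the opening at its end, in the units of the state.
- ctrl.get_obs(): the state, without advancing time (a new reading comes with each control period).
- viewer.camera(name): name is "scene" or "top"; returns (picture, depth): 480x640x3 uint8, blue, green, red; 480x640 float32, m along the optical axis (not along the pixel's ray), 0 where there is no reading.
- viewer.camera_info(name): a dict with "fx", "fy", "cx", "cy" (pixels), "R" (3x3) and "t" (3): a world point X has camera coordinates R X + t. Camera axes: x right, y down, z forward; pixel columns grow to the right and rows downward; lengths in m; the calibration is good to about 2 mm. A picture is of the moment at which its call begins. camera_info takes no time and is no camera call.
- ticket.hand_in(): hands the job in, once; it reports no verdict.
Trained networks look in the newest picture that a camera, given by its name, has taken for a name from the list of things; names that differ only in an ending like _2 or _b are one class to them, and where a whole thing is asked for, a point or a joint stands for the part that bears it (a point fixed in the world has none). Each returns a list of dicts, best first, with "confidence" (0 to 1); they miss things now and then, are a little off and sometimes report something else, mostly with a low value. They report only what shows in the picture. A call takes as long as a camera call. They do not tell look-alikes from the thing itself.
- nets.silhouettes(camera, thing): "region" (480x640 bool, what is visible of it) and "extent" ([left, top, right, bottom] in pixels, round what is visible of it).
The state is a dict: "time_s": time; "qpos": joint angles; "joint_vel": joint speeds; "tau": joint torques, N m; "ee_pos": TCP position; "eef_rot": TCP orientation; "force": force on the tool from outside, world axes, zero at the start; "moment": the same for the moment, N m; "grip_width": finger opening in m.
Only numpy, scipy, OpenCV 4.12 (cv2) and the standard library are available. Lean on these libraries where they do the work, as an engineer would, in place of code of your own. Each camera call takes 0.05 s, during which the arm holds its last target. There are 200 camera calls.

TASK

Move the four condiment containers from the storage rack to the empty serving rack, one to each compartment, in the reverse order: as the robot sees it (left is +y), the one that starts at the left end goes to the right end, the second from the left becomes the second from the right, and so on. Set each one down upright without dropping or tipping it, and leave the white bowl where it is.

Things in the scene. Friction and masses are not known exactly. Their poses are not given: they have to be found in the camera images.
- mill_center (a point): Dark wooden pepper mill, 100 mm tall: a straight round body 44 mm across up to 62 mm above its base, then a narrow neck and a rounded head 35 mm across. Loose; stands upright in the storage rack at the start, with its base 8 mm above the table. This point is on its axis, half-way up (50 mm above its base); its z axis points to its top.
- shaker_center (a point): Plain steel shaker with a domed, pierced top: 82 mm tall, 38 mm across, straight up to 68 mm. Loose; stands upright in the storage rack at the start, with its base 8 mm above the table. This point is on its axis, half-way up (41 mm above its base); its z axis points to its top.
- squeeze_center (a point): White plastic squeeze bottle with a grey collar and pointed grey nozzle: 106 mm tall, straight round body 42 mm across up to 64 mm, nozzle narrowing above 78 mm. Loose; stands upright in the storage rack at the start, with its base 8 mm above the table. This point is on its axis, half-way up (53 mm above its base); its z axis points to its top.
- jar_center (a point): Squat closed glass jar of green relish with a flat steel lid: 72 mm tall, 54 mm across up to 56 mm, lid 52 mm across. Loose; stands upright in the storage rack at the start, with its base 8 mm above the table. This point is on its axis, half-way up (36 mm above its base); its z axis points to its top.
- pad_mill: Round cork pad, 62 mm across, 2 mm thick, fixed in the storage rack (darker wood, same shape as the serving rack, compartments 76 mm apart) under the place where the pepper mill starts; it stays and marks that place. Origin: centre of its underside, 6 mm above the table; x away from the robot, y along the row to its left, turned up to 14 degrees.
- pad_shaker: Round cork pad, 62 mm across, 2 mm thick, fixed in the storage rack (darker wood, same shape as the serving rack, compartments 76 mm apart) under the place where the steel shaker starts; it stays and marks that place. Origin: centre of its underside, 6 mm above the table; x away from the robot, y along the row to its left, turned up to 14 degrees.
- pad_squeeze: Round cork pad, 62 mm across, 2 mm thick, fixed in the storage rack (darker wood, same shape as the serving rack, compartments 76 mm apart) under the place where the squeeze bottle starts; it stays and marks that place. Origin: centre of its underside, 6 mm above the table; x away from the robot, y along the row to its left, turned up to 14 degrees.
- pad_jar: Round cork pad, 62 mm across, 2 mm thick, fixed in the storage rack (darker wood, same shape as the serving rack, compartments 76 mm apart) under the place where the glass jar starts; it stays and marks that place. Origin: centre of its underside, 6 mm above the table; x away from the robot, y along the row to its left, turned up to 14 degrees.
- serving_rack: Fixed low tray of light wood, empty, 334 (y, end grips included) x 90 mm, turned up to 14 degrees. Origin: centre of its underside, on the table; x away from the robot, y to its left. Four compartments, 70 (y) x 78 mm inside, centred at y = 114, 38, -38, -114 mm, x = 0; cork floor 8 mm above the table, rims and dividers 6 mm thick, tops 14 mm above it. The storage rack stands beside it.
- bowl: Loose empty white bowl, 130 mm across and 60 mm high, on the table beyond the racks; a bystander. Origin: centre of its underside.
There are look-alikes about, which are no part of the job. Leave any red or yellow look-alike of the part that bears squeeze_center alone. What is shaped like the part that bears mill_center but purple is not meant.

How it is judged:
By the outcome, as a careful person would: the job done as asked, in the order asked, and still so for the second after the job is handed in, with the robot touching nothing.
It also fails if it takes over 107 s, if anything falls off the work surface, if the arm or the gripper's body presses on something with over 40 N, if the wrist force passes 120 N, or if a joint passes its speed limit or range.

## Working session

There is one attempt and no reset: what is moved stays moved. The work goes in short steps, Python scripts to look and compute and a tool call to move; the robot and the scene stay as the last step left them, time stands still between calls to the robot, and variables do not carry over. Pictures are saved under pics/ and viewed, about 12 in all and at most 16, crops included, and the job is handed in when it is done.

Besides the shell and the picture viewer there is one more tool, called after "Request:" by a JSON object that holds its "name" and its "arguments", one argument or row to a line. carry_out: Moves the arm, as the interface text tells. Its arguments: {"type":"object","properties":{"commands":{"type":"array","items":{"type":"number"}},"force":{"type":"number"}},"required":["commands"]}

```bash
mkdir -p pics; ls; python3 - <<'E'
from station import ctrl, viewer
import cv2,numpy as np
for n in ("scene","top"):
    p,d=viewer.camera(n); cv2.imwrite(f"pics/{n}0.png",p); np.save(f"pics/{n}0.npy",d)
    i=viewer.camera_info(n); print(n,i['fx'],i['cx'],i['cy'],(-np.array(i['R']).T@i['t']).round(3))
print(ctrl.get_obs())
E
```

```text
pics
scene 559.9437637707736 314.26586903144914 249.1419805388227 [0.895 0.57  0.729]
top 555.2095118960227 318.5043214821357 241.57530554572492 [ 0.424 -0.016  1.157]
{'time_s': 0.1, 'qpos': array([ 1.17737154e+00,  3.00398865e-01,  1.52153576e+00, -1.08317504e-05,
        1.32072542e+00, -6.66023416e-02]), 'joint_vel': array([ 0.00118823, -0.00234563, -0.00050886, -0.00168554, -0.00109057,
       -0.00118171]), 'tau': array([ 1.13553047e-03, -5.32647622e+01, -3.53288519e+01,  7.10049947e-02,
        2.33635266e-02, -5.05634284e-05]), 'ee_pos': array([0.17648006, 0.5206533 , 0.20494513]), 'eef_rot': array([-3.14153208e+00,  1.06573217e-03,  1.24397660e+00]), 'force': array([-0.18524746, -0.14966625, -0.19170911]), 'moment': array([-0.01623207, -0.01562071, -0.03773237]), 'grip_width': 0.09390903379835941}
```

View pics/top0.png

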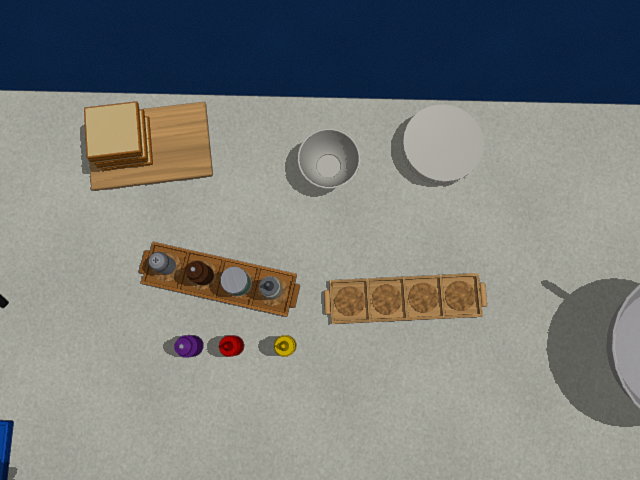

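View pics/scene0.png

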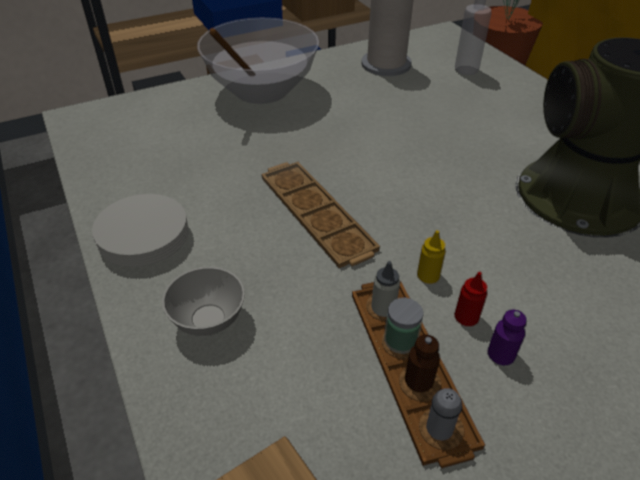

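The top view shows the storage rack on the left with, left to right, the shaker (155,262), mill (200,272), jar (236,280) and squeeze bottle (270,288). The empty serving rack is at about (405,298). The purple (188,346), red (231,346) and yellow (285,346) look-alikes stand outside the racks, so I exclude them. The serving order from the left has to be squeeze, jar, mill, shaker.

```bash
cat > h.py <<'E'
import numpy as np, cv2
from station import ctrl, viewer, nets, ticket
def world(n,d):
    i=viewer.camera_info(n); v,u=np.mgrid[0:480,0:640]
    P=np.stack([(u-i['cx'])/i['fx']*d,(v-i['cy'])/i['fy']*d,d],-1)
    return (P-np.array(i['t']))@np.array(i['R'])
def rect(Q):
    (c,s,a)=cv2.minAreaRect(Q.astype(np.float32)[:,:2]); b=cv2.boxPoints((c,s,a))
    e=[b[1]-b[0],b[2]-b[1]]; L=max(e,key=np.linalg.norm); L=L*np.sign(L[1])
    return np.round(c,4),np.round(sorted(s),4),round(float(np.arctan2(-L[0],L[1])),4)
def tops(n,W,reg,zmin):
    m=reg&(W[...,2]>zmin); Q=W[m]
    c,r=cv2.minEnclosingCircle(Q[:,:2].astype(np.float32))
    return len(Q),np.round(c,4),round(r,4),Q[:,2].max().round(4),np.round((np.percentile(Q,2,0)+np.percentile(Q,98,0))/2,4)[:2]
H=dict(mill=.108,shaker=.09,squeeze=.114,jar=.08)
E
python3 - <<'E'
from h import *
for n in ("top","scene"):
    p,d=viewer.camera(n); W=world(n,d)
    for k in ("mill","shaker","squeeze","jar"):
        for s in nets.silhouettes(n,k+"_center")[:3]:
            Q=W[s['region']]; print(n,k,round(s['confidence'],2),s['extent'],tops(n,W,s['region'],Q[:,2].max()-.05)[:], tops(n,W,s['region'],Q[:,2].max()-.012)[1:])
    for k in ("serving_rack","pad_jar"):
        for s in nets.silhouettes(n,k)[:3]:
            Q=W[s['region']]; z=Q[:,2]; print(n,k,round(s['confidence'],2),s['extent'],rect(Q[z>0.004]),np.percentile(z,[5,50,95]).round(4))
    if n=="top":
        # top-level storage rack points by colour/height
        m=(W[...,2]>.015)&(W[...,2]<.028)
        mm=np.zeros_like(m); mm[235:325,130:305]=m[235:325,130:305]
        print("storage",rect(W[mm])); mm[:]=0; mm[265:335,318:495]=m[265:335,318:495]; print("serv",rect(W[mm]),W[mm][:,2].mean())
    cv2.imwrite(f"pics/crop_{n}.png",cv2.resize(p[225:370,120:500] if n=="top" else p[140:480,240:560],None,fx=2,fy=2) if n=="top" else cv2.resize(p[220:480,330:550],None,fx=2,fy=2))
E
```

```text
top mill 0.95 [174.5, 334.7, 206.6, 358.1] (3, array([ 0.4238, -0.0162]), 0.0001, np.float64(1.1569), array([ 0.4238, -0.0162])) (array([ 0.4238, -0.0162]), 0.0001, np.float64(1.1569), array([ 0.4238, -0.0162]))
top shaker 0.7 [148.4, 250.0, 174.1, 276.5] (355, array([0.5676, 0.2993]), 0.0188, np.float64(0.095), array([0.5671, 0.2984])) (array([0.5682, 0.3015]), 0.0169, np.float64(0.095), array([0.569 , 0.3009]))
top squeeze 0.85 [256.3, 275.7, 282.2, 300.9] (2, array([ 0.4238, -0.0162]), 0.0001, np.float64(1.1569), array([ 0.4238, -0.0162])) (array([ 0.4238, -0.0162]), 0.0001, np.float64(1.1569), array([ 0.4238, -0.0162]))
top squeeze 0.72 [218.6, 334.7, 245.2, 359.2] (3, array([ 0.4238, -0.0162]), 0.0001, np.float64(1.1569), array([ 0.4238, -0.0162])) (array([ 0.4238, -0.0162]), 0.0001, np.float64(1.1569), array([ 0.4238, -0.0162]))
top squeeze 0.63 [274.1, 332.8, 295.5, 354.5] (1, array([ 0.4238, -0.0162]), 0.0001, np.float64(1.1569), array([ 0.4238, -0.0162])) (array([ 0.4238, -0.0162]), 0.0001, np.float64(1.1569), array([ 0.4238, -0.0162]))
top jar 0.68 [221.8, 267.4, 252.8, 296.3] (2, array([ 0.4238, -0.0162]), 0.0001, np.float64(1.1569), array([ 0.4238, -0.0162])) (array([ 0.4238, -0.0162]), 0.0001, np.float64(1.1569), array([ 0.4238, -0.0162]))
top jar 0.24 [192.9, 259.5, 217.0, 288.4] (2, array([ 0.4238, -0.0162]), 0.0001, np.float64(1.1569), array([ 0.4238, -0.0162])) (array([ 0.4238, -0.0162]), 0.0001, np.float64(1.1569), array([ 0.4238, -0.0162]))Traceback (most recent call last):
  File "<stdin>", line 9, in <module>
  File "h.py", line 8, in rect
    (c,s,a)=cv2.minAreaRect(Q.astype(np.float32)[:,:2]); b=cv2.boxPoints((c,s,a))
            ~~~~~~~~~~~~~~~^^^^^^^^^^^^^^^^^^^^^^^^^^^^
cv2.error: OpenCV(4.12.0) /io/opencv/modules/imgproc/src/convhull.cpp:143: error: (-215:Assertion failed) total >= 0 && (depth == CV_32F || depth == CV_32S) in function 'convexHull'
```

```bash
sed -i 's/Q.astype(np.float32)\[:,:2\]/np.ascontiguousarray(Q[:,:2],np.float32)/; s/Q\[:,:2\].astype(np.float32)/np.ascontiguousarray(Q[:,:2],np.float32)/; s/    return (P-/    P[d==0]=np.nan\n    return (P-/' h.py
python3 - <<'E'
from h import *
C=dict(shaker=(160,263),mill=(203,273),jar=(236,281),squeeze=(270,288))
n="top"
p,d=viewer.camera(n); W=world(n,d); z=W[...,2]
m=(z>.015)&(z<.028)
for k,b in dict(storage=(235,325,130,305),serv=(265,335,318,495)).items():
    mm=np.zeros_like(m); y0,y1,x0,x1=b; mm[y0:y1,x0:x1]=m[y0:y1,x0:x1]; print(k,rect(W[mm]),W[mm][:,2].mean(),mm.sum())
for s in nets.silhouettes(n,"serving_rack")[:2]:
    Q=W[s['region']]; Q=Q[Q[:,2]>.004]; print(s['confidence'],s['extent'],rect(Q))
for k in C:
    for s in nets.silhouettes(n,k+"_center"):
        r=s['region']; u,v=C[k]
        e=s['extent']
        if not(e[0]<u<e[2] and e[1]<v<e[3]): continue
        zm=np.nanpercentile(z[r],99)
        print(k,round(s['confidence'],2),np.round(e))
        for lo,hi in ((.03,.2),(zm-.012,.2)):
            Q=W[r&(z>lo)&(z<hi)]; c,R=cv2.minEnclosingCircle(np.ascontiguousarray(Q[:,:2],np.float32))
            print("   ",len(Q),zm.round(4),np.round(c,4),round(R,4),np.median(Q,0).round(4))
cv2.imwrite("pics/crop_top.png",cv2.resize(p[225:370,120:500],None,fx=2,fy=2,interpolation=cv2.INTER_CUBIC))
n="scene"; p,d=viewer.camera(n); W=world(n,d); z=W[...,2]
for k in list(C)+["serving_rack"]:
    for s in nets.silhouettes(n,k+("_center" if k in C else ""))[:3]:
        Q=W[s['region']]; Q=Q[Q[:,2]>(.03 if k in C else .015)]
        if len(Q)>5: print(n,k,round(s['confidence'],2),np.round(s['extent']),rect(Q) if k not in C else np.nanmedian(Q,0).round(3),np.nanpercentile(Q[:,2],99).round(4))
E
```

```text
storage (array([0.5438, 0.1909]), array([0.0898, 0.3312]), -0.1978) 0.01724964042244368 541
serv (array([ 0.5125, -0.1939]), array([0.0897, 0.3316]), 0.0733) 0.016311405926445127 506
0.87 [320.5, 272.9, 488.3, 323.2] (array([ 0.5126, -0.1942]), array([0.0901, 0.334 ]), 0.0724)
shaker 0.95 [151. 254. 178. 276.]
    411 0.0916 [0.5682 0.3011] 0.0198 [0.5656 0.2949 0.0823]
    237 0.0916 [0.5683 0.3006] 0.0183 [0.5682 0.2996 0.0867]
shaker 0.7 [152. 253. 179. 283.]
    0 0.0126 [0. 0.] 0.0 [nan nan nan]
    260 0.0126 [0.5662 0.3029] 0.0307 [0.5526 0.2913 0.0078]
mill 0.84 [187. 257. 213. 288.]
    477 0.1083 [0.5509 0.2238] 0.0226 [0.5471 0.2173 0.0926]
    217 0.1083 [0.551  0.2244] 0.0163 [0.5501 0.2235 0.101 ]
jar 0.56 [222. 265. 253. 297.]
    661 0.0836 [0.5348 0.1499] 0.0268 [0.5333 0.1471 0.0792]
    564 0.0836 [0.535  0.1505] 0.0263 [0.5349 0.1498 0.0796]
squeeze 0.67 [259. 275. 281. 300.]
    384 0.1143 [0.5241 0.0803] 0.0207 [0.5211 0.0776 0.0851]
    30 0.1143 [0.5245 0.0803] 0.0058 [0.5238 0.0798 0.111 ]
scene shaker 0.57 [424. 391. 463. 441.] [0.58  0.311 0.077] 0.0909
scene mill 0.91 [405. 334. 443. 390.] [0.562 0.236 0.073] 0.1071
scene mill 0.58 [487. 312. 528. 362.] [0.418 0.249 0.065] 0.0987
scene jar 0.68 [384. 297. 426. 350.] [0.545 0.162 0.077] 0.0814
scene squeeze 0.96 [454. 271. 489. 326.] [0.419 0.165 0.067] 0.1049
scene squeeze 0.92 [417. 230. 447. 285.] [0.421 0.06  0.066] 0.1047
scene squeeze 0.65 [370. 264. 400. 318.] [0.534 0.092 0.074] 0.1122
scene serving_rack 0.85 [262. 164. 379. 266.] (array([ 0.5149, -0.1838]), array([0.089 , 0.3163]), 0.067) 0.0172
  return _methods._mean(a, axis=axis, dtype=dtype,
  ret = um.true_divide(
```

View pics/crop_top.png

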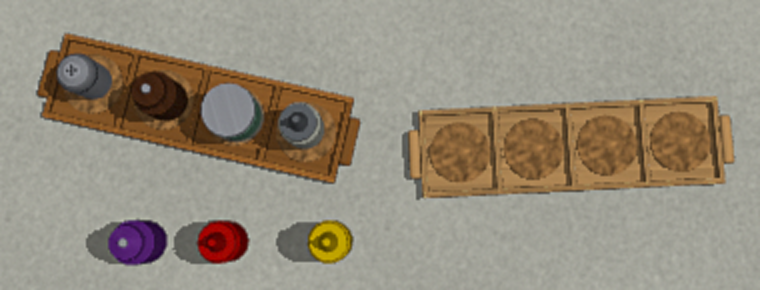

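The crop confirms the identities: shaker (grey dome), dark mill, jar and white/grey squeeze bottle are in the storage rack, and the coloured ones are outside it. The heights, radii and 76 mm spacing also fit. I'm starting with the squeeze bottle.

Request:
{"name": "carry_out", "arguments": {
  "commands": [-1,34.8,-44.1,-3.5,0,0,-1.44,-1,34.8,-44.1,-3.5,0,0,-1.44,-1,34.8,-44.1,-3.5,0,0,-1.44,-1,34.8,-44.1,-3.5,0,0,-1.44,-1,34.8,-44.1,-3.5,0,0,-1.44,-1,34.8,-44.1,-3.5,0,0,-1.44,-1,34.8,-44.1,-3.5,0,0,-1.44,-1,34.8,-44.1,-3.5,0,0,-1.44,-1,34.8,-44.1,-3.5,0,0,-1.44,-1,34.8,-44.1,-3.5,0,0,-1.44,-1,34.8,-44.1,-3.5,0,0,-1.44,-1,34.8,-44.1,-3.5,0,0,-1.44],
  "force": 20
}}

```text
time_s: 2.0
ee_pos: [0.4867, 0.1272, 0.1745]
eef_rot: [-3.141, -0.001, -0.203]
force: [-0.1, 1.7, 0.0]
grip_width: 0.0939
```

Request:
{"name": "carry_out", "arguments": {
  "commands": [-1,3.75,-4.7,0,0,0,0.005,-1,3.75,-4.7,0,0,0,0.005,-1,3.75,-4.7,0,0,0,0.005,-1,3.75,-4.7,-3,0,0,0.005,-1,3.75,-4.7,-6,0,0,0.005,-1,3.75,-4.7,-9,0,0,0.005,-1,3.75,-4.7,-11,0,0,0.005,-1,3.75,-4.7,-13,0,0,0.005,-1,3.75,-4.7,-14.4,0,0,0.005,-1,3.75,-4.7,-14.4,0,0,0.005,-1,3.75,-4.7,-14.4,0,0,0.005]
}}

```text
time_s: 2.92
ee_pos: [0.5238, 0.0806, 0.0305]
eef_rot: [-3.142, 0.0, -0.198]
force: [-0.7, 0.4, 0.8]
grip_width: 0.0939
```

Request:
{"name": "carry_out", "arguments": {
  "commands": [0.4,0,0,0,0,0,0,0.6,0,0,0,0,0,0,0.8,0,0,0,0,0,0,0.8,0,0,0,0,0,0,0.8,0,0,0,0,0,0,0.8,0,0,0,0,0,0,0.8,0,0,0,0,0,0,0.8,0,0,0,0,0,0],
  "force": 20
}}

```text
time_s: 3.58
ee_pos: [0.5238, 0.0806, 0.0305]
eef_rot: [-3.142, 0.0, -0.198]
force: [-0.1, -0.0, 0.1]
grip_width: 0.0443
```

Request:
{"name": "carry_out", "arguments": {
  "commands": [0.8,0,0,0,0,0,0,0.8,0,0,0,0,0,0,0.8,0,0,0,0,0,0,0.8,0,0,1,0,0,0,0.8,0,0,2,0,0,0,0.8,0,0,4,0,0,0,0.8,0,0,4,0,0,0]
}}

```text
time_s: 4.17
ee_pos: [0.5255, 0.0808, 0.0744]
eef_rot: [-3.14, -0.005, -0.198]
force: [0.1, 1.0, -1.8]
grip_width: 0.0415
```

Request:
{"name": "carry_out", "arguments": {
  "commands": [0.8,-0.7,-4,0,0,0,0.09,0.8,-1.4,-8,0,0,0,0.18,0.8,-2,-12,0,0,0,0.271,0.8,-2.1,-15,0,0,0,0.271,0.8,-2.15,-16.1,0,0,0,0.271,0.8,-2.15,-16.1,0,0,0,0.271,0.8,-2.15,-16.1,0,0,0,0.271,0.8,-2.15,-16.1,-1,0,0,0.271,0.8,-2.15,-16.1,-2,0,0,0.271,0.8,-2.15,-16.1,-3,0,0,0.271,0.8,-2.15,-16.1,-3.5,0,0,0.271,0.8,-2.15,-16.1,-3.5,0,0,0.271]
}}

```text
time_s: 5.17
ee_pos: [0.5031, -0.0795, 0.0375]
eef_rot: [-3.139, -0.002, 0.074]
force: [-0.1, 0.2, -2.4]
grip_width: 0.042
```

Request:
{"name": "carry_out", "arguments": {
  "commands": [0.8,0,0,-0.2,0,0,0,0.8,0,0,-0.4,0,0,0,0.8,0,0,-0.55,0,0,0,0.8,0,0,-0.65,0,0,0,0.8,0,0,-0.7,0,0,0,0.8,0,0,-0.7,0,0,0]
}}

```text
time_s: 5.67
ee_pos: [0.5032, -0.0796, 0.0306]
eef_rot: [-3.139, -0.002, 0.074]
force: [0.4, -0.3, -2.7]
grip_width: 0.0421
```

Request:
{"name": "carry_out", "arguments": {
  "commands": [0.8,0,0,-0.05,0,0,0,0.8,0,0,-0.1,0,0,0,0.8,0,0,-0.1,0,0,0]
}}

```text
time_s: 5.92
ee_pos: [0.5034, -0.0796, 0.0305]
eef_rot: [-3.139, -0.002, 0.074]
force: [-4.1, 2.3, 9.0]
grip_width: 0.0419
```

Contact is made. Release, then rise.

Request:
{"name": "carry_out", "arguments": {
  "commands": [0.3,0,0,0,0,0,0,-0.2,0,0,0,0,0,0,-0.6,0,0,0,0,0,0,-1,0,0,0,0,0,0,-1,0,0,0,0,0,0,-1,0,0,0,0,0,0,-1,0,0,0,0,0,0,-1,0,0,3,0,0,0,-1,0,0,7,0,0,0,-1,0,0,11,0,0,0,-1,0,0,14,0,0,0]
}}

```text
time_s: 6.83
ee_pos: [0.5037, -0.0796, 0.1737]
eef_rot: [-3.14, -0.005, 0.074]
force: [-0.4, -0.7, -0.3]
grip_width: 0.0939
```

Request:
{"name": "carry_out", "arguments": {
  "commands": [-1,3.1,23,0,0,0,-0.272,-1,3.1,23,0,0,0,-0.272,-1,3.1,23,0,0,0,-0.272,-1,3.1,23,0,0,0,-0.272,-1,3.1,23,0,0,0,-0.272,-1,3.1,23,0,0,0,-0.272,-1,3.1,23,0,0,0,-0.272,-1,3.1,23,0,0,0,-0.272,-1,3.1,23,0,0,0,-0.272]
}}

```text
time_s: 7.58
ee_pos: [0.5345, 0.1499, 0.1735]
eef_rot: [-3.14, -0.004, -0.198]
force: [0.4, -0.3, 0.5]
grip_width: 0.0936
```

```bash
python3 - <<'E'
from h import *
p,d=viewer.camera("scene"); cv2.imwrite("pics/s1.png",p)
print(ctrl.get_obs()['ee_pos'],ctrl.get_obs()['eef_rot'])
E
```

```text
[0.53461856 0.14941235 0.17357452] [-3.1402993  -0.00436085 -0.19891323]
```

View pics/s1.png

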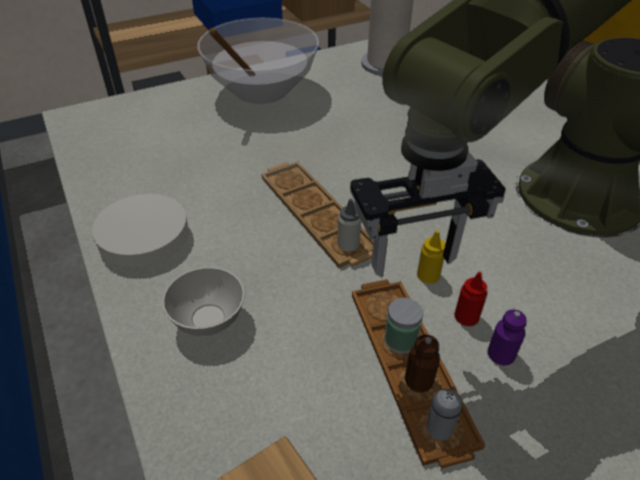

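The squeeze bottle stands upright in the left-end serving compartment at (348,225), and the bowl is untouched. Next is the jar.

Request:
{"name": "carry_out", "arguments": {
  "commands": [-1,0.05,0.05,-3,0,0,0,-1,0.05,0.05,-6,0,0,0,-1,0.05,0.05,-9,0,0,0,-1,0.05,0.05,-11.5,0,0,0,-1,0.05,0.05,-13.3,0,0,0,-1,0.05,0.05,-14.3,0,0,0,-1,0.05,0.05,-14.3,0,0,0,0.2,0.05,0.05,-14.3,0,0,0,0.5,0.05,0.05,-14.3,0,0,0,0.5,0.05,0.05,-14.3,0,0,0,0.5,0.05,0.05,-14.3,0,0,0]
}}

```text
time_s: 8.55
ee_pos: [0.5356, 0.15, 0.0316]
eef_rot: [-3.14, -0.006, -0.199]
force: [0.7, 0.3, -0.2]
grip_width: 0.0708
```

Request:
{"name": "carry_out", "arguments": {
  "commands": [0.7,0,0,0,0,0,0,0.7,0,0,0,0,0,0,0.7,0,0,0,0,0,0,0.7,0,0,0,0,0,0,0.7,0,0,0,0,0,0,0.7,0,0,0,0,0,0],
  "force": 25
}}

```text
time_s: 9.05
ee_pos: [0.5358, 0.15, 0.0321]
eef_rot: [-3.139, -0.006, -0.199]
force: [-1.4, -0.5, 5.6]
grip_width: 0.0533
```

Request:
{"name": "carry_out", "arguments": {
  "commands": [0.7,0,0,0,0,0,0,0.7,0,0,1,0,0,0,0.7,0,0,2.5,0,0,0,0.7,0,0,5,0,0,0,0.7,0,0,8,0,0,0,0.7,0,0,11,0,0,0,0.7,0,0,13,0,0,0,0.7,0,0,14,0,0,0,0.7,0,0,14,0,0,0]
}}

```text
time_s: 9.8
ee_pos: [0.5364, 0.1502, 0.1743]
eef_rot: [-3.138, -0.009, -0.199]
force: [-0.2, 0.7, -2.2]
grip_width: 0.0532
```

Request:
{"name": "carry_out", "arguments": {
  "commands": [0.7,-0.3,-3,0,0,0,0.03,0.7,-0.6,-7,0,0,0,0.08,0.7,-0.9,-11,0,0,0,0.13,0.7,-1.2,-15,0,0,0,0.18,0.7,-1.6,-19,0,0,0,0.22,0.7,-2,-23,0,0,0,0.25,0.7,-2.3,-27,0,0.003,0.272,0.7,-2.5,-29.5,0,0,0.003,0.272,0.7,-2.6,-30.6,0,0,0.003,0.272,0.7,-2.6,-30.6,0,0,0.003,0.272,0.7,-2.6,-30.6,0,0,0.003,0.272]
}}

```text
schema error: expected a multiple of 7 numbers
```

Request:
{"name": "carry_out", "arguments": {
  "commands": [0.7,-0.3,-3,0,0,0,0.03,0.7,-0.6,-7,0,0,0,0.08,0.7,-0.9,-11,0,0,0,0.13,0.7,-1.2,-15,0,0,0,0.18,0.7,-1.6,-19,0,0,0,0.22,0.7,-2,-23,0,0,0,0.25,0.7,-2.3,-27,0,0,0.003,0.272,0.7,-2.5,-29.5,0,0,0.003,0.272,0.7,-2.6,-30.6,0,0,0.003,0.272,0.7,-2.6,-30.6,0,0,0.003,0.272,0.7,-2.6,-30.6,0,0,0.003,0.272]
}}

```text
time_s: 10.72
ee_pos: [0.5101, -0.1552, 0.1732]
eef_rot: [-3.137, -0.005, 0.072]
force: [0.1, 1.1, -3.1]
grip_width: 0.0529
```

Request:
{"name": "carry_out", "arguments": {
  "commands": [0.7,0,-0.05,-3,0,0,0,0.7,0,-0.05,-6,0,0,0,0.7,0,-0.05,-9,0,0,0,0.7,0,-0.05,-11,0,0,0,0.7,0,-0.05,-12.5,0,0,0,0.7,0,-0.05,-13.4,0,0,0,0.7,0,-0.05,-13.7,0,0,0,0.7,0,-0.05,-13.8,0,0,0,0.7,0,-0.05,-13.9,0,0,0,0.7,0,-0.05,-14,0,0,0,0.7,0,-0.05,-14,0,0,0]
}}

```text
time_s: 11.63
ee_pos: [0.5105, -0.1557, 0.0338]
eef_rot: [-3.138, -0.006, 0.072]
force: [-0.3, 0.4, -1.9]
grip_width: 0.053
```

Request:
{"name": "carry_out", "arguments": {
  "commands": [0.7,0,0,-0.06,0,0,0,0.7,0,0,-0.12,0,0,0,0.7,0,0,-0.16,0,0,0,0.7,0,0,-0.16,0,0,0]
}}

```text
time_s: 11.97
ee_pos: [0.5104, -0.1558, 0.0322]
eef_rot: [-3.138, -0.006, 0.072]
force: [-0.0, 0.5, -1.9]
grip_width: 0.053
```

Request:
{"name": "carry_out", "arguments": {
  "commands": [0.7,0,0,-0.05,0,0,0,0.7,0,0,-0.1,0,0,0,0.7,0,0,-0.1,0,0,0]
}}

```text
time_s: 12.22
ee_pos: [0.5105, -0.1557, 0.032]
eef_rot: [-3.138, -0.006, 0.072]
force: [-5.0, 1.4, 9.9]
grip_width: 0.0533
```

Request:
{"name": "carry_out", "arguments": {
  "commands": [0.3,0,0,0,0,0,0,-0.2,0,0,0,0,0,0,-0.6,0,0,0,0,0,0,-1,0,0,0,0,0,0,-1,0,0,0,0,0,0,-1,0,0,0,0,0,0,-1,0,0,3,0,0,0,-1,0,0,7,-0.003,0.006,0,-1,0,0,11,-0.003,0.006,0,-1,0,0,14.2,-0.003,0.006,0,-1,0,0,14.2,-0.003,0.006,0]
}}

```text
time_s: 13.13
ee_pos: [0.5127, -0.1566, 0.1807]
eef_rot: [3.139, -0.009, 0.072]
force: [1.0, 0.1, 1.7]
grip_width: 0.0939
```

Request:
{"name": "carry_out", "arguments": {
  "commands": [-1,3.8,38.1,-0.5,0.001,0.008,-0.27,-1,3.8,38.1,-0.5,0.001,0.008,-0.27,-1,3.8,38.1,-0.5,0.001,0.008,-0.27,-1,3.8,38.1,-0.5,0.001,0.008,-0.27,-1,3.8,38.1,-0.5,0.001,0.008,-0.27,-1,3.8,38.1,-0.5,0.001,0.008,-0.27,-1,3.8,38.1,-0.5,0.001,0.008,-0.27,-1,3.8,38.1,-0.5,0.001,0.008,-0.27,-1,3.8,38.1,-0.5,0.001,0.008,-0.27,-1,3.8,38.1,-0.5,0.001,0.008,-0.27,-1,3.8,38.1,-0.5,0.001,0.008,-0.27,-1,3.8,38.1,-0.5,0.001,0.008,-0.27]
}}

```text
time_s: 14.13
ee_pos: [0.5505, 0.2245, 0.1749]
eef_rot: [3.139, -0.0, -0.196]
force: [1.4, -0.8, -0.3]
grip_width: 0.0938
```

```bash
python3 - <<'E'
from h import *
p,d=viewer.camera("scene"); cv2.imwrite("pics/s2.png",p)
p,d=viewer.camera("top"); W=world("top",d)
s=nets.silhouettes("top","mill_center"); print([(round(x['confidence'],2),np.round(x['extent'])) for x in s])
o=ctrl.get_obs();print(o['ee_pos'],o['eef_rot'],o['qpos'])
E
```

```text
[(0.7, array([194., 258., 212., 286.]))]
[0.55087067 0.22296612 0.17561535] [ 3.13899211e+00 -7.33711492e-04 -1.99114936e-01] [ 0.32416558  0.423011    1.4248834  -0.00272256  1.29436326  0.5240254 ]
```

View pics/s2.png

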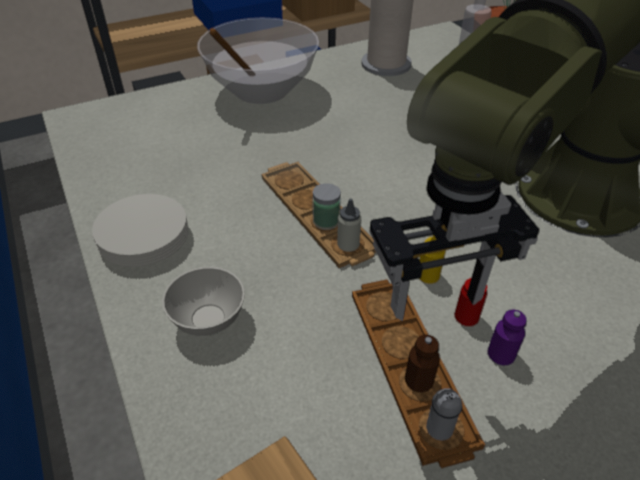

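The jar stands upright beside the squeeze bottle at (326,205), and the mill at (422,362) is undisturbed. Grasping the mill now.

Request:
{"name": "carry_out", "arguments": {
  "commands": [-1,0,0.1,-3,0,0,0,-1,0,0.1,-6,0,0,0,-1,0,0.1,-9,0,0,0,-1,0,0.1,-11.5,0,0,0,-1,0,0.1,-13.3,0,0,0,-1,0,0.1,-14.5,0,0,0,-1,0,0.1,-14.5,0,0,0,-1,0,0.1,-14.5,0,0,0,0.2,0,0.1,-14.5,0,0,0,0.5,0,0.1,-14.5,0,0,0,0.8,0,0.1,-14.5,0,0,0,0.8,0,0.1,-14.5,0,0,0]
}}

```text
time_s: 15.28
ee_pos: [0.5512, 0.2241, 0.0314]
eef_rot: [3.14, -0.002, -0.199]
force: [-0.3, 0.2, 0.9]
grip_width: 0.0706
```

Request:
{"name": "carry_out", "arguments": {
  "commands": [0.8,0,0,0,0,0,0,0.8,0,0,0,0,0,0,0.8,0,0,0,0,0,0,0.8,0,0,0,0,0,0,0.8,0,0,0,0,0,0,0.8,0,0,0,0,0,0,0.8,0,0,0,0,0,0]
}}

```text
time_s: 15.87
ee_pos: [0.5512, 0.2241, 0.0314]
eef_rot: [3.14, -0.002, -0.199]
force: [-0.6, -0.1, 0.9]
grip_width: 0.0431
```

Request:
{"name": "carry_out", "arguments": {
  "commands": [0.8,0,0,0,0,0,0,0.8,0,0,1,0,0,0,0.8,0,0,2.5,0,0,0,0.8,0,0,5,0,0,0,0.8,0,0,8,0,0,0,0.8,0,0,11,0,0,0,0.8,0,0,13,0,0,0,0.8,0,0,14,0,0,0,0.8,0,0,14,0,0,0]
}}

```text
time_s: 16.62
ee_pos: [0.5518, 0.2243, 0.1739]
eef_rot: [3.141, -0.005, -0.199]
force: [0.6, -0.4, -1.5]
grip_width: 0.0433
```

Request:
{"name": "carry_out", "arguments": {
  "commands": [0.8,-0.3,-3,0,0,0,0.03,0.8,-0.6,-7,0,0,0,0.07,0.8,-0.9,-11,0,0,0,0.1,0.8,-1.2,-15,0,0,0,0.13,0.8,-1.5,-19,0,0,0,0.16,0.8,-1.8,-23,0,0,0,0.19,0.8,-2.1,-27,0,0,0.003,0.22,0.8,-2.4,-31,0,0,0.003,0.24,0.8,-2.8,-35,0,0,0.003,0.26,0.8,-3.1,-39,0,0,0.003,0.272,0.8,-3.4,-43,0,0,0.003,0.272,0.8,-3.6,-45.6,0,0,0.003,0.272]
}}

```text
time_s: 17.62
ee_pos: [0.5145, -0.2346, 0.1721]
eef_rot: [-3.141, 0.0, 0.071]
force: [-0.7, 0.6, -0.9]
grip_width: 0.0433
```

Request:
{"name": "carry_out", "arguments": {
  "commands": [0.8,0,0,0,0,0,0]
}}

```text
time_s: 17.7
ee_pos: [0.5132, -0.2385, 0.1703]
eef_rot: [-3.14, 0.002, 0.068]
force: [0.1, 0.7, -1.0]
grip_width: 0.0433
```

Overshoot from motion is settling, so I'm correcting back and descending.

Request:
{"name": "carry_out", "arguments": {
  "commands": [0.8,0.2,0.65,0,0,0,0.005,0.8,0.2,0.65,0,0,0,0.005,0.8,0.2,0.65,0,0,0,0.005,0.8,0.2,0.65,-3,0,0,0.005,0.8,0.2,0.65,-6,0,0,0.005,0.8,0.2,0.65,-8.5,0,0,0.005,0.8,0.2,0.65,-10.5,0,0,0.005,0.8,0.2,0.65,-12,0,0,0.005,0.8,0.2,0.65,-13,0,0,0.005,0.8,0.2,0.65,-13.6,0,0,0.005,0.8,0.2,0.65,-13.6,0,0,0.005]
}}

```text
time_s: 18.62
ee_pos: [0.5151, -0.2312, 0.0336]
eef_rot: [-3.14, 0.003, 0.073]
force: [-1.2, 0.6, -1.5]
grip_width: 0.0437
```

Request:
{"name": "carry_out", "arguments": {
  "commands": [0.8,0,0,-0.06,0,-0.004,0,0.8,0,0,-0.12,0,-0.004,0,0.8,0,0,-0.18,0,-0.004,0,0.8,0,0,-0.22,0,-0.004,0,0.8,0,0,-0.22,0,-0.004,0]
}}

```text
time_s: 19.03
ee_pos: [0.5152, -0.2313, 0.0317]
eef_rot: [-3.14, -0.001, 0.073]
force: [-0.4, -0.5, -1.8]
grip_width: 0.0436
```

Request:
{"name": "carry_out", "arguments": {
  "commands": [0.8,0,0,-0.05,0,0,0,0.8,0,0,-0.1,0,0,0,0.8,0,0,-0.1,0,0,0]
}}

```text
time_s: 19.28
ee_pos: [0.5153, -0.2314, 0.0314]
eef_rot: [-3.141, -0.001, 0.073]
force: [-2.6, 1.2, 5.6]
grip_width: 0.0438
```

Request:
{"name": "carry_out", "arguments": {
  "commands": [0.3,0,0,0,0,0,0,-0.2,0,0,0,0,0,0,-0.6,0,0,0,0,0,0,-1,0,0,0,0,0,0,-1,0,0,0,0,0,0,-1,0,0,0,0,0,0,-1,0,0,0,0,0,0,-1,0,0,3,0,0,0,-1,0,0,7,0,0,0,-1,0,0,11,0,0,0,-1,0,0,14.2,0,0,0,-1,0,0,14.2,0,0,0]
}}

```text
time_s: 20.28
ee_pos: [0.5174, -0.2324, 0.1803]
eef_rot: [3.137, -0.01, 0.073]
force: [0.1, -0.6, -0.1]
grip_width: 0.0939
```

Request:
{"name": "carry_out", "arguments": {
  "commands": [-1,5.1,53.3,-0.5,0.003,0.008,-0.27,-1,5.1,53.3,-0.5,0.003,0.008,-0.27,-1,5.1,53.3,-0.5,0.003,0.008,-0.27,-1,5.1,53.3,-0.5,0.003,0.008,-0.27,-1,5.1,53.3,-0.5,0.003,0.008,-0.27,-1,5.1,53.3,-0.5,0.003,0.008,-0.27,-1,5.1,53.3,-0.5,0.003,0.008,-0.27,-1,5.1,53.3,-0.5,0.003,0.008,-0.27,-1,5.1,53.3,-0.5,0.003,0.008,-0.27,-1,5.1,53.3,-0.5,0.003,0.008,-0.27,-1,5.1,53.3,-0.5,0.003,0.008,-0.27,-1,5.1,53.3,-0.5,0.003,0.008,-0.27]
}}

```text
time_s: 21.28
ee_pos: [0.564, 0.2623, 0.1747]
eef_rot: [3.139, -0.002, -0.196]
force: [1.2, -0.1, -0.2]
grip_width: 0.0943
```

```bash
python3 - <<'E'
from h import *
p,d=viewer.camera("scene"); cv2.imwrite("pics/s3.png",p)
o=ctrl.get_obs();print(o['ee_pos'],o['eef_rot'],o['joint_vel'].round(2))
E
```

```text
[0.56363204 0.2684384  0.17433991] [ 3.14097373e+00 -1.22001935e-03 -1.92535533e-01] [-0.08 -0.05  0.09 -0.   -0.03 -0.13]
```

View pics/s3.png

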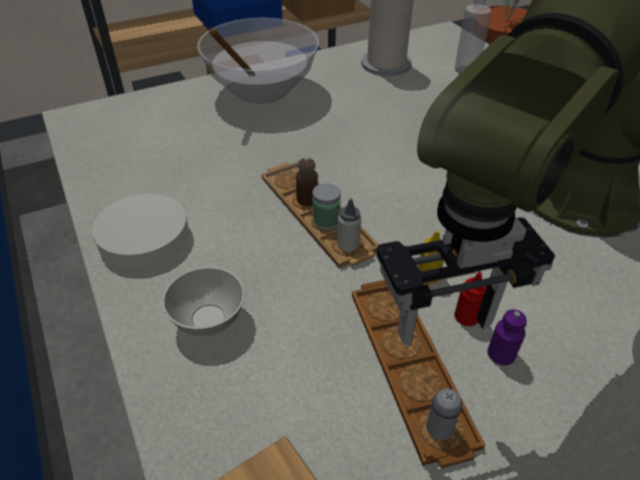

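The mill is upright in the third compartment at (306,182), and the shaker waits at (443,413).

Request:
{"name": "carry_out", "arguments": {
  "commands": [-1,0.45,3.2,0,0,0,-0.005,-1,0.45,3.2,0,0,0,-0.005,-1,0.45,3.2,0,0,0,-0.005,-1,0.45,3.2,-3,0,0,-0.005,-1,0.45,3.2,-6,0,0,-0.005,-1,0.45,3.2,-9,0,0,-0.005,-1,0.45,3.2,-11.5,0,0,-0.005,-1,0.45,3.2,-13.3,0,0,-0.005,-1,0.45,3.2,-14.3,0,0,-0.005,-1,0.45,3.2,-14.3,0,0,-0.005,-1,0.45,3.2,-14.3,0,0,-0.005]
}}

```text
time_s: 22.25
ee_pos: [0.5685, 0.3, 0.0319]
eef_rot: [3.141, -0.001, -0.198]
force: [0.4, -0.8, 0.4]
grip_width: 0.0938
```

Request:
{"name": "carry_out", "arguments": {
  "commands": [0.2,0,0,0,0,0,0,0.5,0,0,0,0,0,0,0.9,0,0,0,0,0,0,0.9,0,0,0,0,0,0,0.9,0,0,0,0,0,0,0.9,0,0,0,0,0,0,0.9,0,0,0,0,0,0,0.9,0,0,0,0,0,0,0.9,0,0,0,0,0,0,0.9,0,0,0,0,0,0,0.9,0,0,0,0,0,0,0.9,0,0,0,0,0,0]
}}

```text
time_s: 23.25
ee_pos: [0.5684, 0.3, 0.0319]
eef_rot: [3.141, -0.001, -0.198]
force: [0.2, 0.3, -0.0]
grip_width: 0.0373
```

Request:
{"name": "carry_out", "arguments": {
  "commands": [0.9,0,0,1,0,0,0,0.9,0,0,2.5,0,0,0,0.9,0,0,5,0,0,0,0.9,0,0,8,0,0,0,0.9,0,0,11,0,0,0,0.9,0,0,13,0,0,0,0.9,0,0,14,0,0,0,0.9,0,0,14,0,0,0]
}}

```text
time_s: 23.92
ee_pos: [0.5691, 0.3003, 0.1745]
eef_rot: [-3.14, -0.004, -0.198]
force: [0.0, 0.1, -1.5]
grip_width: 0.0374
```

Request:
{"name": "carry_out", "arguments": {
  "commands": [0.9,-0.3,-3,0,0,0,0.03,0.9,-0.6,-7,0,0,0,0.06,0.9,-0.9,-11,0,0,0,0.09,0.9,-1.2,-15,0,0,0,0.12,0.9,-1.5,-19,0,0,0,0.15,0.9,-1.8,-23,0,0,0,0.18,0.9,-2.1,-27,0,0,0.003,0.2,0.9,-2.4,-31,0,0,0.003,0.22,0.9,-2.8,-35,0,0,0.003,0.24,0.9,-3.1,-39,0,0,0.003,0.26,0.9,-3.4,-43,0,0,0.003,0.271,0.9,-3.7,-46,0,0,0.003,0.271]
}}

```text
time_s: 24.92
ee_pos: [0.5308, -0.1624, 0.1728]
eef_rot: [-3.139, 0.001, 0.072]
force: [0.5, 0.3, -1.6]
grip_width: 0.0374
```

Request:
{"name": "carry_out", "arguments": {
  "commands": [0.9,-0.3,-4,0,0,0,0,0.9,-0.6,-8,0,0,0,0,0.9,-0.8,-11,0,0,0,0,0.9,-0.95,-13.5,0,0,0,0,0.9,-1,-14.5,0,0,0,0,0.9,-1,-14.5,0,0,0,0,0.9,-1,-14.5,0,0,0,0,0.9,-1,-14.5,0,0,0,0]
}}

```text
time_s: 25.58
ee_pos: [0.5209, -0.306, 0.1722]
eef_rot: [-3.138, 0.002, 0.073]
force: [-1.0, 0.0, -2.1]
grip_width: 0.0376
```

Request:
{"name": "carry_out", "arguments": {
  "commands": [0.9,0,-0.1,-3,-0.003,-0.003,0,0.9,0,-0.1,-6,-0.003,-0.003,0,0.9,0,-0.1,-8.5,-0.003,-0.003,0,0.9,0,-0.1,-10.5,-0.003,-0.003,0,0.9,0,-0.1,-12,-0.003,-0.003,0,0.9,0,-0.1,-13,-0.003,-0.003,0,0.9,0,-0.1,-13.5,-0.003,-0.003,0,0.9,0,-0.1,-13.8,-0.003,-0.003,0,0.9,0,-0.1,-13.8,-0.003,-0.003,0]
}}

```text
time_s: 26.33
ee_pos: [0.5212, -0.3066, 0.0345]
eef_rot: [3.141, -0.001, 0.074]
force: [-0.6, 0.9, -2.8]
grip_width: 0.0377
```

Request:
{"name": "carry_out", "arguments": {
  "commands": [0.9,0,0,-0.06,0,0,0,0.9,0,0,-0.12,0,0,0,0.9,0,0,-0.18,0,0,0,0.9,0,0,-0.18,0,0,0]
}}

```text
time_s: 26.67
ee_pos: [0.5213, -0.3067, 0.033]
eef_rot: [3.141, -0.002, 0.074]
force: [-0.6, 0.3, -2.9]
grip_width: 0.0379
```

Request:
{"name": "carry_out", "arguments": {
  "commands": [0.9,0,0,-0.05,0,0,0,0.9,0,0,-0.1,0,0,0,0.9,0,0,-0.15,0,0,0,0.9,0,0,-0.15,0,0,0]
}}

```text
time_s: 27.0
ee_pos: [0.5214, -0.3068, 0.0319]
eef_rot: [3.141, -0.002, 0.074]
force: [-1.1, 0.5, 3.3]
grip_width: 0.0374
```

In contact with the floor at the grasp height. Release and rise.

Request:
{"name": "carry_out", "arguments": {
  "commands": [0.3,0,0,0,0,0,0,-0.2,0,0,0,0,0,0,-0.6,0,0,0,0,0,0,-1,0,0,0,0,0,0,-1,0,0,0,0,0,0,-1,0,0,0,0,0,0,-1,0,0,0,0,0,0,-1,0,0,3,0,0,0,-1,0,0,7,0,0,0,-1,0,0,11,0,0,0,-1,0,0,15,0,0,0,-1,0,0,15,0,0,0]
}}

```text
time_s: 28.0
ee_pos: [0.5235, -0.3082, 0.1905]
eef_rot: [3.134, -0.011, 0.074]
force: [-0.3, 0.8, 1.5]
grip_width: 0.094
```

Request:
{"name": "carry_out", "arguments": {
  "commands": [-1,-6,12,3,0,0,0,-1,-12,30,5,0,0,0,-1,-12,35,5,0,0,0,-1,-12,35,5,0,0,0,-1,-12,35,5,0,0,0,-1,-12,35,5,0,0,0,-1,-12,35,5,0,0,0,-1,-12,35,5,0,0,0,-1,-12,35,5,0,0,0,-1,-12,35,5,0,0,0,-1,-12,35,5,0,0,0]
}}

```text
time_s: 28.92
ee_pos: [0.4034, 0.0432, 0.2409]
eef_rot: [3.133, -0.013, 0.078]
force: [1.0, -0.3, -0.0]
grip_width: 0.0938
```

```bash
python3 - <<'E'
from h import *
for n in ("scene","top"):
    p,d=viewer.camera(n); W=world(n,d); z=W[...,2]
    cv2.imwrite(f"pics/end_{n}.png",p)
# top: points above 40 mm within serving rack, in rack frame
a=.073; c=np.array([.5126,-.194]); R=np.array([[np.cos(a),np.sin(a)],[-np.sin(a),np.cos(a)]])
L=(W[...,:2]-c)@R.T
for y in (.114,.038,-.038,-.114):
    m=(abs(L[...,0])<.045)&(abs(L[...,1]-y)<.036)&(z>.04)&(z<.13)
    if m.sum(): zz=z[m].max(); q=L[m&(z>zz-.012)]; print(y,m.sum(),zz.round(3),cv2.minEnclosingCircle(q.astype(np.float32)),L[m].mean(0).round(3))
o=ctrl.get_obs(); print(o['time_s'],o['ee_pos'],o['joint_vel'].round(3))
E
```

```text
0.114 377 0.119 ((-0.0009939405135810375, 0.11528600752353668), 0.0047735003754496574) [-0.002  0.117]
0.038 636 0.085 ((0.0007940003415569663, 0.03885365650057793), 0.026194961741566658) [-0.     0.041]
-0.038 452 0.113 ((0.0007927134283818305, -0.036617983132600784), 0.015297535806894302) [-0.002 -0.031]
-0.114 386 0.096 ((-0.0001994681661017239, -0.1092902272939682), 0.01641460321843624) [-0.001 -0.106]
29.0167 [0.40374288 0.04135699 0.24032391] [-0.027  0.012 -0.004  0.     0.004  0.001]
```

View pics/end_scene.png

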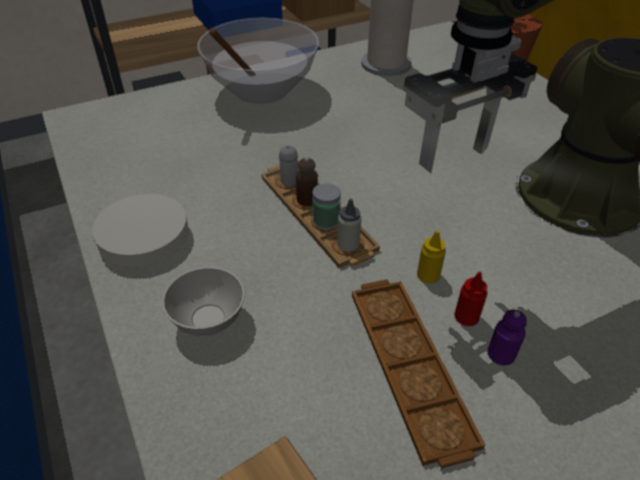

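View pics/end_top.png

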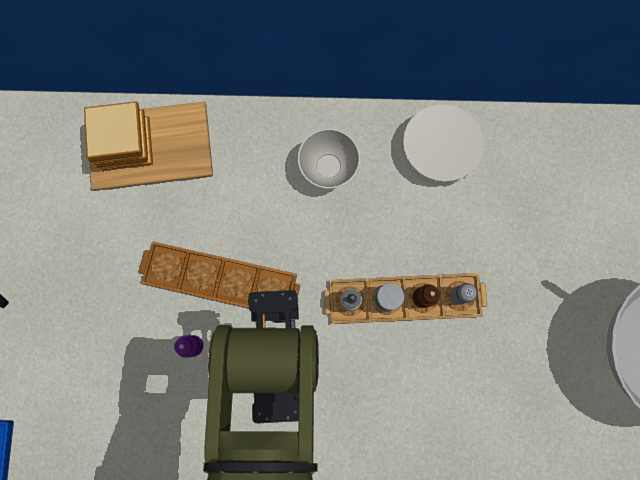

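The serving rack now holds, left to right in the top view, the squeeze bottle (350,299), jar (390,296), mill (427,295) and shaker (464,293). All are upright and centred within about 5 mm, with tops at the expected heights. The bowl (328,158) and the look-alikes have not moved.

```bash
python3 -c "
from station import ticket; print(ticket.hand_in())"
```

```text
the job is handed in; nothing more can be done
None
```

The job is done and handed in at about 29 s of the 107 s allowed. I moved the four containers one at a time. From the left, the serving rack now holds the squeeze bottle, jar, mill and shaker, which is the reverse of the storage order.

- **Placement:** the last pictures and depth check show each container upright in its own compartment. Three are within about 1.5 mm of centre, and the shaker is within about 5 mm.
- **Heights:** the measured tops read 3 to 6 mm above nominal, which I put down to camera error. The arm's height at each set-down matched its height at the grasp.
- **Surroundings:** the bowl is where it started, and I saw no movement of the red, yellow or purple look-alikes. The gripper is empty and clear of everything.
- **Failed along the way:** one script stopped on an error and one move list was refused for a wrong number count. Neither moved the arm.

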